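# Clamp the jar carrier on the shaker, then mix and load the specimen jars

## Robot

A 6-joint arm with a two-finger parallel gripper is mounted at the origin on the work surface. World frame = base frame: x ahead of the robot, y to its left, z up, the work surface at z = 0. Lengths are in m, angles in degrees, forces in N, time in s.
With the tool pointing down it reaches from about 0.375 to 0.9 m from the base axis. Payload 3.1 kg.
Tool frame: the origin (TCP) lies on the centre line of the jaws, within the pads' length; the fingertips stand 25 mm ahead of it and the grasp point (between the pads) lies 6 mm ahead of it; z points along the fingers, y is the line along which they close (so a half turn about z gives the same grasp; the last joint's range is limited). The gripper opens to 87 mm and grips with 3 to 60 N. Pads are 19 mm wide; open, the fingers measure 117 mm over their backs; the gripper's body (75 mm by 190 mm) begins 51 mm behind the grasp point.
Start: joints at [-76.003, 30.224, 82.088, -0, 67.689, -10.227], TCP at [0.256, -0.57, 0.248] pointing down, gripper open.
Joint ranges: [-176.69, 176.69], [-43.24, 126.21], [12.49, 139.97], [-82, 262], [0, 151.66], [-163.58, 163.58]. Speed limits (degrees/s): [159.86, 159.86, 180, 180, 180, 180].

## Interface

Orientations are given as a 3x3 rotation matrix whose columns are the frame's x, y, z axes.
In Python, from rig import bot, cams, models gives the robot as it stands. The module is installed in compiled form; this text tells all that it offers.
- The arm moves only by the shell command python3 -m handwheel 'ROWS' [OPENING]. ROWS is JSON, a list of rows, each a list of 6 numbers: the shift along the world's x, y, z each as a share of 1 m, from -1 to 1, then the turn, a rotation vector about the world's x, y, z each as a share of 2 rad, from -1 to 1. In form: [[dx, dy, dz, wx, wy, wz], ...]. A call has exactly 8 rows; each row is the pose to reach, as a shift and turn from the pose commanded when the call began; what a row does not reach only later rows make up. A row lasts 1/12 s, in which the tool goes at most 41.7 mm and 7.16 degrees, less where a joint would pass 70% of its speed; a pose out of reach is approached as far as the arm can. A call with a number of a shift or a turn outside -1 to 1 is refused whole. A call with a gripper value outside its range is refused whole. OPENING is the opening, from -1 (shut) to 1 (fully open), so that 0 is half open, set as the call begins (- or left out, the last holds). The fingers move at their own pace and stop on an object; the grip force is fixed at half the most. Time passes only in rows, so rows that repeat a pose let the fingers close, or fill a call up. It gives the time, the measured TCP pose, the force, the opening and the grip force at its end, in the units of the state.
- bot.read_state(): the state, without advancing time (a new reading comes with each control period).
- cams.capture(name): name is "side" or "top" or "wrist"; returns (picture, depth): 400x640x3 uint8, blue, green, red; 400x640 float32, m along the optical axis (not along the pixel's ray), 0 where there is no reading.
- cams.calibration(name): a dict with "mtx" (3x3 intrinsics, pixels), "R" (3x3) and "t" (3): a world point X has camera coordinates R X + t; the wrist camera has in their place "tool_from_camera" (4x4, takes a point from camera to tool coordinates, whose origin is the TCP and whose axes are the flange's). Camera axes: x right, y down, z forward; pixel columns grow to the right and rows downward; lengths in m; the calibration is good to about 2 mm. A picture is of the moment at which its call begins: read the wrist's pose just before it. calibration takes no time and is no camera call.
- bot.hand_in(): hands the job in; it is judged then, once.
Trained networks look in the newest picture that a camera, given by its name, has taken for a name from the list of things; names that differ only in an ending like _2 or _b are one class to them, and where a whole thing is asked for, a point or a joint stands for the part that bears it (a point fixed in the world has none). Each returns a list of dicts, best first, with "conf" (0 to 1); they miss things now and then, are a little off and sometimes report something else, mostly with a low value. They report only what shows in the picture. A call takes as long as a camera call.
- models.spot_in(query, camera): "position" ([column, row] in pixels, amid what is visible of it).
- models.tip_of(query, camera): "position" ([column, row] in pixels: a listed point, or the origin of a listed thing).
The state is a dict: "time_s": time; "joint_positions": joint angles; "qvel": joint speeds; "tau": joint torques, N m; "position": TCP position; "tcp_rot": TCP orientation; "force": force on the tool from outside, world axes, zero at the start; "moment": the same for the moment, N m; "opening": opening from 0.0 (shut) to 1.0 (fully open); "grasp_force": force on a finger pad.
Only numpy, scipy, OpenCV 4.12 (cv2) and the standard library are available. Lean on these libraries where they do the work, as an engineer would, in place of code of your own. Each camera call takes 0.05 s, during which the arm holds its last target. There are 200 camera calls.

## Task

First lay the empty aluminium carrier straight in the shaker bed, between the eccentric knob and the sprung jaw, and turn the knob clockwise until its orange lobe bears on the carrier and clamps it firmly, the jaw clearly squeezed back (near full throw). Then take the specimen jars that are present in the order red, yellow, green, blue cap: press each one, upright, down onto the vortex mixer's pad until the pad is fully depressed and hold it there for two seconds, then stand it in a free pocket of the carrier. At the end every jar stands upright on the floor of a pocket and the carrier is still clamped; leave the bystanders (wash bottle, tip box, tube rack) where they are.

Things in the scene. Friction and masses are not known exactly. Their poses are not given: they have to be found in the camera images.
- bed (a point): Point on the dark top deck of the white orbital shaker (190 x 310 mm, deck 50 mm above the table; fixed), over which the carrier's centre lies when it just touches the free jaw. z up; y is the clamping direction, from the knob towards the jaw: the carrier lies with its long side along y. Two low fence blocks (14 mm high, y = -60 and +57 mm, 32 mm long) stand beside it on the +x side, faces 34 mm from the point; the knob drags the carrier that way.
- jaw (a joint): Sprung rubber-faced clamp jaw at the +y end of the shaker bed, in m: 0 = free, grows as it is pushed back (towards +y), spring 1.8 N per mm, stop at 0.007. The full throw of the cam squeezes it by 0.005 with the carrier in between.
- jaw_face (a point): Centre of the black jaw face (56 mm wide, 22 mm high, 12 mm above the deck) that the carrier's end bears on; faces the bed's -y. Free, it lies 87 mm along +y from the bed point.
- cam (a joint): Clamp knob angle, rad, 0 to 3.2 (stops), grows CLOCKWISE from above; stays where left; starts 0 to 0.8. 0: lobe away from carrier (open); 3.14: lobe towards the jaw (full clamp). Orange disc under the bar, 44 mm across, 12 mm off-centre. Free length between disc and free jaw = 193 - 12*(1-cos(angle)) mm; squeeze starts near 2.2 rad. Takes 0.12 Nm, 0.4 when squeezing.
- knob_grip (a point): Centre of the clamp knob's black bar grip, on the knob's upright axis, 58 mm above the deck, 116 mm along -y from the bed point. Bar 58 mm long (own x axis), 12 mm thick (y), 26 mm high. It turns with the knob: at joint value 0 its axes are parallel to the bed's; a white stripe marks its +x end.
- carrier_mid (a point): Centre, half-way up, of the loose aluminium jar carrier: open tray, outside 58 mm (x) by 174 mm (y) by 24 mm high, walls 3 mm, floor 3 mm, 300 g. Two cross walls make three equal pockets in a row along y, each about 54 x 52 mm, centred at y = -57, 0 and +57 mm. Either end may face the jaw. It can be gripped across its 58 mm width at the middle.
- pad (a joint): Travel of the round sprung pad on top of the blue vortex mixer in m: 0 = up, 0.008 = fully pressed (stop). Spring 1.1 N per mm, about 9 N when fully down.
- pad_top (a point): Centre of the top of the mixer's black rubber pad, 68 mm across, 72 mm above the table when up; moves down with it. The mixer (120 x 110 mm) is fixed, its place and yaw vary.
- jar_red_mid (a point): Centre, half-way up, of the closed specimen jar with the red cap: upright cylinder 44 mm in diameter, 56 mm high, white body, heavy base, 90 g, z along its axis (up). May be absent.
- jar_yellow_mid (a point): Centre, half-way up, of the closed specimen jar with the yellow cap: upright cylinder 44 mm in diameter, 56 mm high, white body, heavy base, 90 g, z along its axis (up). May be absent.
- jar_green_mid (a point): Centre, half-way up, of the closed specimen jar with the green cap: upright cylinder 44 mm in diameter, 56 mm high, white body, heavy base, 90 g, z along its axis (up). May be absent.
- jar_blue_mid (a point): Centre, half-way up, of the closed specimen jar with the blue cap: upright cylinder 44 mm in diameter, 56 mm high, white body, heavy base, 90 g, z along its axis (up). May be absent.
- wash_bottle: Bystander: white wash bottle with a yellow cap, 64 mm across, 150 mm high; origin at its underside. Leave it alone.
- tip_box: Bystander: blue pipette-tip box with clear lid, 80 x 120 x 65 mm; origin at its underside. Leave it alone.
- tube_rack: Bystander: steel rack with five capped tubes, 60 x 200 x 100 mm; origin at its underside. Leave it alone.

How it is judged (in metres and radians):
On the way, in this order (a step that is already met when the one before it is completed fails the run):
1. the carrier lies flat in the shaker bed, straight, and is clamped by the cam: jaw squeezed back more than 2.5 mm, knob past 2.3 rad (value of joint jaw above 0.0025 m and value of joint cam above 2.3 rad and angle between the y axis of carrier_mid and the y axis of bed, either way round below 0.13 rad and x of carrier_mid in the frame of bed between -0.015 and 0.015 m and y of carrier_mid in the frame of bed between -0.004 and 0.012 m and z of carrier_mid in the frame of bed between 0.008 and 0.016 m), for 0.3 s.
2. the red-capped jar, upright, presses the mixer pad fully down (more than 6.6 mm of 8, so that its middle is 85 to 93.4 mm above the table over the pad) for 1.2 s (horizontal distance between jar_red_mid and pad_top below 0.022 m and height (world z) of jar_red_mid between 0.085 and 0.0934 m and angle between jar_red_mid's own z axis and vertical below 0.2 rad), for 1.2 s.
3. the yellow-capped jar, upright, presses the mixer pad fully down (more than 6.6 mm of 8, so that its middle is 85 to 93.4 mm above the table over the pad) for 1.2 s (horizontal distance between jar_yellow_mid and pad_top below 0.022 m and height (world z) of jar_yellow_mid between 0.085 and 0.0934 m and angle between jar_yellow_mid's own z axis and vertical below 0.2 rad), for 1.2 s.
4. the green-capped jar, upright, presses the mixer pad fully down (more than 6.6 mm of 8, so that its middle is 85 to 93.4 mm above the table over the pad) for 1.2 s (horizontal distance between jar_green_mid and pad_top below 0.022 m and height (world z) of jar_green_mid between 0.085 and 0.0934 m and angle between jar_green_mid's own z axis and vertical below 0.2 rad), for 1.2 s.
5. the blue-capped jar, upright, presses the mixer pad fully down (more than 6.6 mm of 8, so that its middle is 85 to 93.4 mm above the table over the pad) for 1.2 s (horizontal distance between jar_blue_mid and pad_top below 0.022 m and height (world z) of jar_blue_mid between 0.085 and 0.0934 m and angle between jar_blue_mid's own z axis and vertical below 0.2 rad), for 1.2 s.
At the end, for the whole second after the job is handed in: The carrier lies flat and straight (within 0.13 rad) in the bed, within 15 mm of its centre line, squeezing the jaw back more than 2.5 mm with the knob past 2.3 rad; every jar present stands upright (within 0.12 rad) on the floor of a carrier pocket (all of step 1 and x of jar_red_mid in the frame of carrier_mid between -0.02 and 0.02 m and y of jar_red_mid in the frame of carrier_mid between -0.08 and 0.08 m and z of jar_red_mid in the frame of carrier_mid between 0.014 and 0.026 m and angle between each of jar_red_mid, jar_yellow_mid, jar_green_mid, jar_blue_mid's own z axis and vertical below 0.12 rad and x of jar_yellow_mid in the frame of carrier_mid between -0.02 and 0.02 m and y of jar_yellow_mid in the frame of carrier_mid between -0.08 and 0.08 m and z of jar_yellow_mid in the frame of carrier_mid between 0.014 and 0.026 m and x of jar_green_mid in the frame of carrier_mid between -0.02 and 0.02 m and y of jar_green_mid in the frame of carrier_mid between -0.08 and 0.08 m and z of jar_green_mid in the frame of carrier_mid between 0.014 and 0.026 m and x of jar_blue_mid in the frame of carrier_mid between -0.02 and 0.02 m and y of jar_blue_mid in the frame of carrier_mid between -0.08 and 0.08 m and z of jar_blue_mid in the frame of carrier_mid between 0.014 and 0.026 m); the robot touches nothing.
It fails at once if the wash bottle is displaced by more than 40 mm (distance of wash_bottle from where it was at the start of the episode above 0.04 m).
It fails at once if the tip box is displaced by more than 40 mm (distance of tip_box from where it was at the start of the episode above 0.04 m).
It fails at once if the tube rack is displaced by more than 40 mm (distance of tube_rack from where it was at the start of the episode above 0.04 m).
Of jar_red, jar_yellow, jar_green, jar_blue only 2 to 3 are there at a start; the rules pass over those that are not, and their reading is None.
At some moment in a run one of jar_red, jar_yellow, jar_green, jar_blue may be knocked a few centimetres aside while the robot is not near it.
Once in a run the grip may slacken for a moment while it holds something.
It also fails if it takes over 210 s, if anything falls off the work surface, if the arm or the gripper's body presses on something with over 40 N, if the wrist force passes 120 N, or if a joint passes its speed limit or range.

## Working session

There is one attempt and no reset: what is moved stays moved. The work goes in short steps, Python scripts to look and compute and a shell command to move; the robot and the scene stay as the last step left them, time stands still between calls to the robot, and variables do not carry over. Pictures are saved under pics/ and viewed, at most 14 in all, crops included, and the job is handed in when it is done.

```bash
mkdir -p pics
cat > h.py <<'E'
import numpy as np, cv2
from rig import bot, cams, models
def snap(cam,fn=None):
    s=bot.read_state(); im,d=cams.capture(cam)
    if fn: cv2.imwrite('pics/'+fn,im)
    c=cams.calibration(cam); K=np.array(c['mtx'])
    if cam=='wrist':
        T=np.eye(4);T[:3,:3]=s['tcp_rot'];T[:3,3]=s['position'];T=T@np.array(c['tool_from_camera'])
    else:
        R=np.array(c['R']);T=np.eye(4);T[:3,:3]=R.T;T[:3,3]=-R.T@np.array(c['t']).ravel()
    return im,d,K,T
def atz(p,z,K,T):
    r=T[:3,:3]@np.linalg.inv(K)@np.array([p[0],p[1],1.]);return T[:3,3]+r*(z-T[2,3])/r[2]
def cloud(d,K,T):
    v,u=np.indices(d.shape);P=np.stack([(u-K[0,2])/K[0,0]*d,(v-K[1,2])/K[1,1]*d,d],-1)
    W=P@T[:3,:3].T+T[:3,3];W[d<=0]=np.nan;return W
E
python3 - <<'E'
from h import *
np.set_printoptions(precision=3,suppress=True)
Z={'bed':.05,'jaw_face':.073,'knob_grip':.108,'carrier_mid':.012,'pad_top':.072,'jar_red_mid':.028,'jar_yellow_mid':.028,'jar_green_mid':.028,'jar_blue_mid':.028,'wash_bottle':0,'tip_box':0,'tube_rack':0}
for cam in ['top','side']:
    im,d,K,T=snap(cam,cam+'0.png'); print(cam,T[:3,3],T[:3,2])
    for q,z in Z.items():
        for r in models.tip_of(q,cam)[:2]: print(q,round(r['conf'],2),np.round(r['position']),atz(r['position'],z,K,T)[:2])
print(bot.read_state())
print(cams.calibration('wrist'))
E
```

```text
top [ 0.463 -0.079  1.012] [ 0.171 -0.005 -0.985]
bed 0.76 [205. 236.] [0.525 0.212]
jaw_face 0.59 [250. 229.] [0.54  0.094]
jaw_face 0.58 [173. 230.] [0.54  0.285]
knob_grip 0.7 [249. 231.] [0.533 0.089]
carrier_mid 0.91 [412. 215.] [ 0.574 -0.327]
pad_top 0.67 [325. 202.] [ 0.605 -0.094]
jar_yellow_mid 0.68 [384. 273.] [ 0.425 -0.244]
jar_yellow_mid 0.63 [327. 200.] [ 0.617 -0.102]
jar_green_mid 0.74 [322. 264.] [ 0.451 -0.086]
wash_bottle 0.61 [328. 202.] [ 0.614 -0.104]
wash_bottle 0.56 [474. 206.] [ 0.596 -0.501]
tip_box 0.96 [334. 144.] [ 0.778 -0.124]
tip_box 0.21 [207. 235.] [0.533 0.223]
tube_rack 0.92 [259. 145.] [0.779 0.084]
side [0.417 0.551 0.832] [ 0.199 -0.647 -0.736]
jaw_face 0.66 [304. 354.] [0.533 0.295]
knob_grip 0.66 [332. 259.] [0.541 0.092]
carrier_mid 0.58 [362. 166.] [ 0.572 -0.324]
pad_top 0.8 [331. 200.] [ 0.606 -0.105]
jar_yellow_mid 0.6 [404. 190.] [ 0.429 -0.251]
jar_yellow_mid 0.35 [368. 135.] [ 0.59  -0.461]
jar_green_mid 0.73 [384. 233.] [ 0.451 -0.08 ]
wash_bottle 0.96 [369. 136.] [ 0.59  -0.493]
tip_box 0.84 [273. 199.] [ 0.784 -0.118]
tube_rack 0.7
[... 157 characters left out ...]
-0.016,  0.048, -0.073,  0.066]), 'tau': array([ -0.002, -44.002, -17.698,   0.063,   0.051,  -0.   ]), 'position': array([ 0.256, -0.57 ,  0.248]), 'tcp_rot': array([[ 0.912,  0.41 , -0.   ],
       [ 0.41 , -0.912, -0.   ],
       [-0.   ,  0.   , -1.   ]]), 'force': array([-0.502,  0.494,  0.352]), 'moment': array([ 0.007, -0.039, -0.012]), 'grasp_force': 0.0, 'opening': 0.9982183124483909}
{'mtx': array([[330.617,   0.   , 316.835],
       [  0.   , 330.617, 198.883],
       [  0.   ,   0.   ,   1.   ]]), 'tool_from_camera': array([[ 0.001, -0.962, -0.273,  0.075],
       [ 1.   ,  0.   ,  0.001, -0.   ],
       [-0.   , -0.273,  0.962, -0.137],
       [ 0.   ,  0.   ,  0.   ,  1.   ]])}
```

View pics/top0.png

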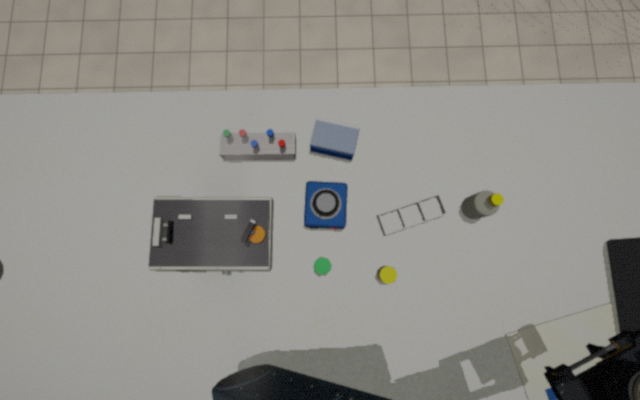

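View pics/side0.png

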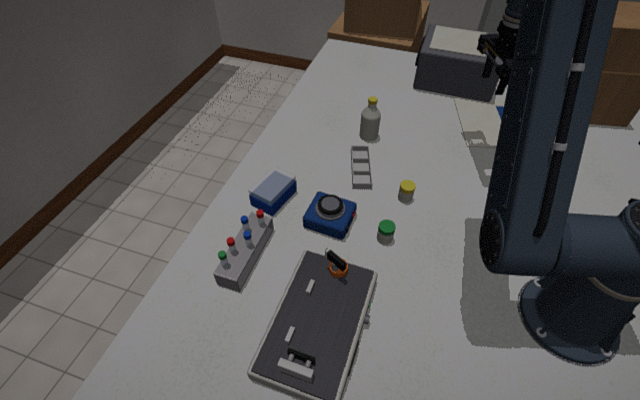

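Top view shows only the yellow (388,275) and green (322,266) jars; mixer (326,205), carrier (412,215), knob (250,231). I'll go above the carrier and look closer.

```bash
python3 -m handwheel '[[0.159,0.122,0,0,0,0.36],[0.159,0.122,0,0,0,0.36],[0.159,0.122,0,0,0,0.36],[0.159,0.122,0,0,0,0.36],[0.159,0.122,0,0,0,0.36],[0.159,0.122,0,0,0,0.36],[0.159,0.122,0,0,0,0.36],[0.159,0.122,0,0,0,0.36]]' 1; python3 -m handwheel '[[0.159,0.122,0,0,0,0.36],[0.159,0.122,0,0,0,0.36],[0.159,0.122,0,0,0,0.36],[0.159,0.122,0,0,0,0.36],[0.159,0.122,0,0,0,0.36],[0.159,0.122,0,0,0,0.36],[0.159,0.122,0,0,0,0.36],[0.159,0.122,0,0,0,0.36]]'
python3 - <<'E'
from h import *
np.set_printoptions(precision=3,suppress=True)
im,d,K,T=snap('wrist','w1.png')
for q,z in {'carrier_mid':.012,'pad_top':.072,'jar_yellow_mid':.028,'jar_green_mid':.028}.items():
    for r in models.tip_of(q,'wrist')[:2]: print(q,round(r['conf'],2),np.round(r['position']),atz(r['position'],z,K,T)[:2])
W=cloud(d,K,T); m=(W[...,2]>.017)&(W[...,2]<.03)&(np.hypot(W[...,0]-.574,W[...,1]+.327)<.13)
P=W[m]; print(len(P),np.median(P,0)); (c,s,a)=cv2.minAreaRect(P[:,:2].astype(np.float32)*1000); print(c,s,a)
print(np.median(W[(abs(W[...,2])<.01)],0))
s=bot.read_state();print(s['position'],s['tcp_rot'],s['time_s'])
E
```

```text
time_s: 1.97
position: [0.4157, -0.4478, 0.2476]
tcp_rot: [[0.416, 0.909, -0.0], [0.909, -0.416, -0.0], [-0.001, -0.0, -1.0]]
force: [-0.4, 0.2, 0.5]
opening: 1.0
grasp_force: 0.0
time_s: 2.63
position: [0.5737, -0.327, 0.2473]
tcp_rot: [[-0.283, 0.959, -0.001], [0.959, 0.283, -0.0], [-0.0, -0.001, -1.0]]
force: [0.0, -0.2, 0.8]
opening: 0.997
grasp_force: 0.0
carrier_mid 0.7 [316. 172.] [ 0.572 -0.326]
pad_top 0.6 [558.  49.] [ 0.741 -0.151]
jar_yellow_mid 0.59 [191.  55.] [ 0.419 -0.245]
1602 [ 0.577 -0.324  0.023]
(575.7972412109375, -325.9376220703125) (58.08304214477539, 174.2404327392578) 17.787445068359375
[ 0.539 -0.294 -0.   ]
[ 0.573 -0.327  0.248] [[-0.284  0.959 -0.   ]
 [ 0.959  0.284 -0.   ]
 [ 0.    -0.    -1.   ]] 2.8833
```

View pics/w1.png

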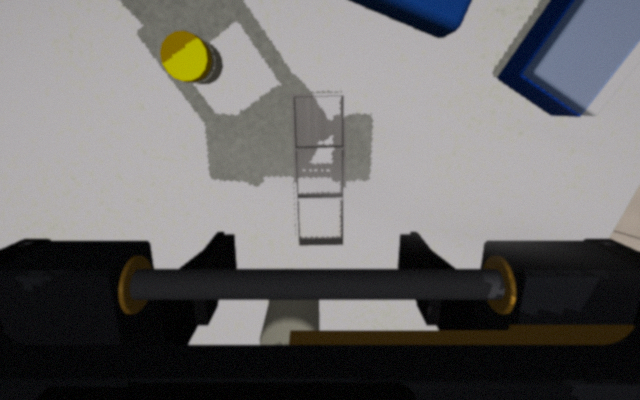

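```bash
python3 -m handwheel '[[0.002,0.001,-0.03,0,0,0.011],[0.002,0.001,-0.06,0,0,0.011],[0.002,0.001,-0.09,0,0,0.011],[0.002,0.001,-0.12,0,0,0.011],[0.002,0.001,-0.15,0,0,0.011],[0.002,0.001,-0.18,0,0,0.011],[0.002,0.001,-0.205,0,0,0.011],[0.002,0.001,-0.217,0,0,0.011]]' 1; python3 -m handwheel '[[0,0,0,0,0,0],[0,0,0,0,0,0],[0,0,0,0,0,0],[0,0,0,0,0,0],[0,0,0,0,0,0],[0,0,0,0,0,0],[0,0,0,0,0,0],[0,0,0,0,0,0]]' -1;python3 -m handwheel '[[0,0,0.01,0,0,0],[0,0,0.03,0,0,0],[0,0,0.06,0,0,0],[0,0,0.09,0,0,0],[0,0,0.12,0,0,0],[0,0,0.15,0,0,0],[0,0,0.17,0,0,0],[0,0,0.17,0,0,0]]'
python3 - <<'E'
from h import *
np.set_printoptions(precision=4,suppress=True)
im,d,K,T=snap('top')
W=cloud(d,K,T); Z=W[...,2]; near=(W[...,0]>.38)&(W[...,0]<.68)&(W[...,1]>.0)&(W[...,1]<.42)
for lo,hi in [(.045,.055),(.058,.068),(.066,.08),(.085,.1),(.112,.13)]:
    P=W[near&(Z>lo)&(Z<hi)]
    if len(P)>5: print(lo,hi,len(P),np.median(P,0),cv2.minAreaRect(P[:,:2].astype(np.float32)*1000))
# fences: print cluster members
n,l,st,ce=cv2.connectedComponentsWithStats((near&(Z>.057)).astype(np.uint8))
for i in range(1,n):
    if st[i,4]>8:
        P=W[l==i]; print(st[i],P.mean(0),P.max(0),P.min(0),cv2.minAreaRect(P[:,:2].astype(np.float32)*1000))
E
```

```text
time_s: 3.55
position: [0.5742, -0.3244, 0.027]
tcp_rot: [[-0.307, 0.952, -0.004], [0.952, 0.307, 0.004], [0.005, -0.003, -1.0]]
force: [0.1, 0.0, -0.3]
opening: 0.996
grasp_force: 0.0
time_s: 4.22
position: [0.5769, -0.3256, 0.0322]
tcp_rot: [[-0.309, 0.951, 0.001], [0.951, 0.309, -0.002], [-0.002, 0.001, -1.0]]
force: [-1.8, -0.9, 6.0]
opening: 0.662
grasp_force: 30.0
time_s: 4.88
position: [0.5788, -0.3263, 0.2061]
tcp_rot: [[-0.309, 0.951, 0.008], [0.951, 0.309, -0.006], [-0.008, 0.006, -1.0]]
force: [-0.5, -1.4, -1.7]
opening: 0.664
grasp_force: 30.0
0.045 0.055 6701 [0.5345 0.2026 0.0507] ((534.9644165039062, 199.518310546875), (302.9667663574219, 182.3845672607422), 88.24334716796875)
0.058 0.068 206 [0.569  0.2694 0.0643] ((543.3098754882812, 189.61050415039062), (75.89209747314453, 264.5927734375), 1.0379363298416138)
0.066 0.08 460 [0.5315 0.2922 0.0726] ((543.1199951171875, 196.3280792236328), (74.23672485351562, 275.96661376953125), 0.583077609539032)
0.085 0.1 14 [0.5333 0.0818 0.0981] ((536.9013061523438, 197.49017333984375), (249.65660095214844, 46.479026794433594), 87
[... 412 characters left out ...]
8 ] [0.5689 0.1284 0.059 ] ((573.1687622070312, 143.86251831054688), (30.873790740966797, 8.2824068069458), 89.00139617919922)
[152 218  22  29 448] [0.5372 0.3122 0.0737] [0.5724 0.3339 0.0851] [0.503  0.2908 0.057 ] ((537.4959716796875, 311.97296142578125), (41.953208923339844, 69.59537506103516), 88.2786865234375)
[241 219  25  24 376] [0.5286 0.0803 0.0928] [0.5597 0.1055 0.1261] [0.5058 0.057  0.0573] ((527.0833129882812, 76.86671447753906), (39.74454116821289, 57.460540771484375), 63.58902359008789)
[161 342  23  58 649] [0.3978 0.0068 0.7833] [0.4193 0.0244 0.7969] [0.3802 0.     0.7525] ((396.3770751953125, 5.8123779296875), (19.547189712524414, 45.46079635620117), 61.27590560913086)
```

```bash
python3 -m handwheel '[[-0.0025,0.03,0,0,0,-0.02],[-0.005,0.065,0,0,0,-0.04],[-0.01,0.1,0,0,0,-0.05],[-0.012,0.135,0,0,0,-0.06],[-0.015,0.17,0,0,0,-0.07],[-0.018,0.205,0,0,0,-0.08],[-0.02,0.24,0,0,0,-0.086],[-0.021,0.26,0,0,0,-0.086]]'; python3 -m handwheel '[[-0.0025,0.03,0,0,0,-0.02],[-0.005,0.065,0,0,0,-0.04],[-0.01,0.1,0,0,0,-0.05],[-0.012,0.135,0,0,0,-0.06],[-0.015,0.17,0,0,0,-0.07],[-0.018,0.21,0,0,0,-0.08],[-0.02,0.24,0,0,0,-0.086],[-0.021,0.265,0,0,0,-0.086]]'
python3 - <<'E'
from h import *
np.set_printoptions(precision=4,suppress=True)
im,d,K,T=snap('wrist','w2.png')
W=cloud(d,K,T); Z=W[...,2]; near=(W[...,0]>.38)&(W[...,0]<.68)&(W[...,1]>.0)&(W[...,1]<.42)
n,l,st,ce=cv2.connectedComponentsWithStats((near&(Z>.057)).astype(np.uint8))
for i in range(1,n):
    if st[i,4]>30:
        P=W[l==i]; print(st[i],P.mean(0),P.max(0),P.min(0),cv2.minAreaRect(P[:,:2].astype(np.float32)*1000))
P=W[near&(Z>.112)&(Z<.13)];print(len(P),len(P) and cv2.minAreaRect(P[:,:2].astype(np.float32)*1000))
s=bot.read_state();print(s['position'],s['tcp_rot'],s['time_s'],s['opening'])
E
```

```text
time_s: 5.6
position: [0.5522, -0.0605, 0.1979]
tcp_rot: [[-0.143, 0.99, -0.007], [0.99, 0.143, 0.004], [0.005, -0.006, -1.0]]
force: [-0.3, -1.1, -2.9]
opening: 0.663
grasp_force: 30.0
time_s: 6.27
position: [0.5318, 0.2024, 0.198]
tcp_rot: [[0.029, 1.0, -0.006], [1.0, -0.029, -0.0], [-0.0, -0.006, -1.0]]
force: [0.2, 0.6, -3.4]
opening: 0.665
grasp_force: 30.0
[ 275   23   99   30 2817] [0.5397 0.3235 0.078 ] [0.5747 0.3337 0.0822] [0.5048 0.316  0.057 ] ((539.8436279296875, 324.66912841796875), (16.292911529541016, 69.9864730834961), 88.55034637451172)
[     0     55    640    345 120726] [0.5334 0.2312 0.2446] [0.6198 0.3132 0.2911] [0.4455 0.1488 0.063 ] ((534.9725341796875, 229.76412963867188), (155.03643798828125, 143.27740478515625), 44.98276901245117)
0 0
[0.5317 0.2064 0.1982] [[ 0.0271  0.9996 -0.0046]
 [ 0.9996 -0.0271  0.004 ]
 [ 0.0038 -0.0047 -1.    ]] 6.3167 0.6633888129027893
```

View pics/w2.png

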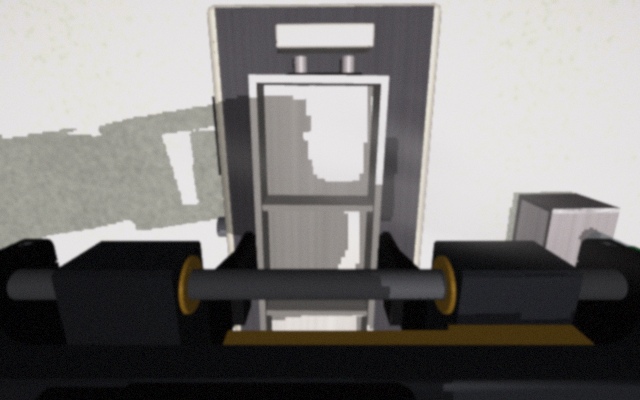

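```bash
python3 -m handwheel '[[0.003,0,-0.01,0,0,0],[0.003,0,-0.02,0,0,0],[0.003,0,-0.03,0,0,0],[0.003,0,-0.04,0,0,0],[0.003,0,-0.05,0,0,0],[0.003,0,-0.055,0,0,0],[0.003,0,-0.06,0,0,0],[0.003,0,-0.06,0,0,0]]'; python3 -m handwheel '[[0,0,0,0,0,0],[0,0,0,0,0,0],[0,0,0,0,0,0],[0,0,0,0,0,0],[0,0,0,0,0,0],[0,0,0,0,0,0],[0,0,0,0,0,0],[0,0,0,0,0,0]]'
python3 - <<'E'
from h import *
np.set_printoptions(precision=4,suppress=True)
im,d,K,T=snap('top')
W=cloud(d,K,T); Z=W[...,2]; s=bot.read_state();print(s['position'],s['opening'])
m=(Z>.105)&(Z<.16)&(abs(W[...,0]-.54)<.06)&(abs(W[...,1]-.2)<.12)
P=W[m];print(len(P),P.max(0),P.min(0),np.median(P,0),cv2.minAreaRect(P[:,:2].astype(np.float32)*1000))
E
```

```text
time_s: 6.98
position: [0.537, 0.1995, 0.1393]
tcp_rot: [[0.031, 1.0, -0.002], [1.0, -0.031, -0.0], [-0.0, -0.002, -1.0]]
force: [0.6, 1.1, -3.8]
opening: 0.665
grasp_force: 30.0
time_s: 7.65
position: [0.5375, 0.2001, 0.1407]
tcp_rot: [[0.03, 1.0, 0.0], [1.0, -0.03, 0.0], [0.0, 0.0, -1.0]]
force: [-1.0, 0.4, -3.6]
opening: 0.664
grasp_force: 30.0
[0.5375 0.2001 0.1406] 0.6633834020594649
1051 [0.573  0.2086 0.1598] [0.5036 0.0801 0.1058] [0.534  0.1488 0.1133] ((533.97265625, 145.36123657226562), (128.32171630859375, 66.75148010253906), 82.76547241210938)
```

```bash
python3 -m handwheel '[[0,0,-0.01,0,0,0],[0,0,-0.02,0,0,0],[0,0,-0.03,0,0,0],[0,0,-0.04,0,0,0],[0,0,-0.048,0,0,0],[0,0,-0.054,0,0,0],[0,0,-0.058,0,0,0],[0,0,-0.06,0,0,0]]'; python3 -m handwheel '[[0,0,0,0,0,0],[0,0,0,0,0,0],[0,0,0,0,0,0],[0,0,0,0,0,0],[0,0,0,0,0,0],[0,0,0,0,0,0],[0,0,0,0,0,0],[0,0,0,0,0,0]]'  0.7;  python3 -m handwheel '[[0,0,0.01,0,0,0],[0,0,0.03,0,0,0],[0,0,0.06,0,0,0],[0,0,0.09,0,0,0],[0,0,0.11,0,0,0],[0,-0.02,0.11,0,0,0.05],[0,-0.05,0.11,0,0,0.1],[0,-0.08,0.11,0,0,0.15]]'
python3 - <<'E'
from h import *
np.set_printoptions(precision=4,suppress=True)
im,d,K,T=snap('wrist','w3.png')
W=cloud(d,K,T); Z=W[...,2]
for lo,hi,c in [(.068,.08,(.537,.2)),(.112,.13,(.533,.089))]:
  m=(Z>lo)&(Z<hi)&(abs(W[...,0]-c[0])<.045)&(abs(W[...,1]-c[1])<(.088 if lo<.1 else .05))
  P=W[m];print(len(P),P.max(0),P.min(0),np.median(P,0),cv2.minAreaRect(P[:,:2].astype(np.float32)*1000))
s=bot.read_state();print(s['position'],s['tcp_rot'])
E
```

```text
time_s: 8.37
position: [0.5368, 0.1999, 0.082]
tcp_rot: [[0.03, 1.0, -0.002], [1.0, -0.03, -0.001], [-0.001, -0.002, -1.0]]
force: [-6.7, -2.8, 26.4]
opening: 0.662
grasp_force: 30.0
time_s: 9.03
position: [0.5375, 0.2001, 0.0804]
tcp_rot: [[0.03, 1.0, -0.0], [1.0, -0.03, 0.0], [-0.0, -0.0, -1.0]]
force: [0.1, -0.2, 0.4]
opening: 0.852
grasp_force: 0.0
time_s: 9.7
position: [0.5376, 0.12, 0.1921]
tcp_rot: [[-0.274, 0.962, 0.003], [0.962, 0.274, 0.0], [-0.001, 0.002, -1.0]]
force: [0.6, -0.1, 0.2]
opening: 0.851
grasp_force: 0.0
3083 [0.5684 0.2793 0.076 ] [0.5043 0.1123 0.068 ] [0.5442 0.1921 0.0733] ((536.3943481445312, 196.55743408203125), (167.4964141845703, 58.24310302734375), 87.87744140625)
1166 [0.557 0.108 0.123] [0.5069 0.0827 0.1121] [0.5269 0.0956 0.1204] ((531.4528198242188, 91.92496490478516), (12.50265884399414, 51.10768508911133), 62.41582489013672)
[0.5376 0.1146 0.1917] [[-0.2751  0.9614  0.0009]
 [ 0.9614  0.2751 -0.004 ]
 [-0.0041 -0.0002 -1.    ]]
```

View pics/w3.png

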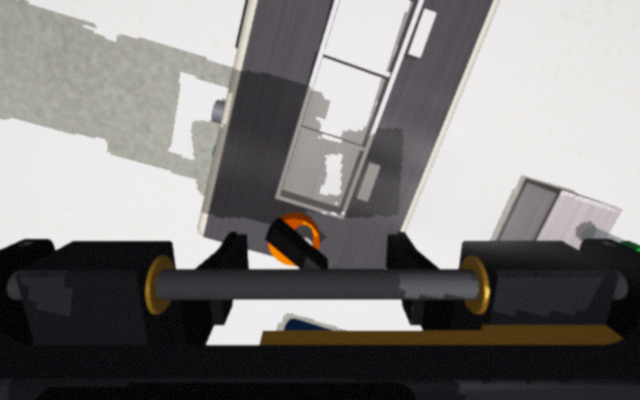

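```bash
python3 -m handwheel '[[-0.0043,-0.03,0,0,0,0.05],[-0.0043,-0.031,0,0,0,0.1],[-0.0043,-0.031,0,0,0,0.16],[-0.0043,-0.031,0,0,0,0.22],[-0.0043,-0.031,0,0,0,0.28],[-0.0043,-0.031,0,0,0,0.34],[-0.0043,-0.031,-0.01,0,0,0.39],[-0.0043,-0.031,-0.02,0,0,0.407]]'  1; python3 -m handwheel '[[0,0,0,0,0,0],[0,0,0,0,0,0],[0,0,0,0,0,0],[0,0,0,0,0,0],[0,0,-0.01,0,0,0],[0,0,-0.01,0,0,0],[0,0,-0.01,0,0,0],[0,0,-0.01,0,0,0]]'
python3 - <<'E'
from h import *
s=bot.read_state();R=s['tcp_rot'];print(s['position'],np.degrees(np.arctan2(R[1,0],R[0,0])),s['joint_positions'])
E
```

```text
time_s: 10.42
position: [0.5338, 0.0891, 0.1716]
tcp_rot: [[-0.885, 0.465, 0.003], [0.465, 0.885, -0.0], [-0.002, 0.001, -1.0]]
force: [0.0, -0.5, -0.6]
opening: 0.998
grasp_force: 0.0
time_s: 11.08
position: [0.533, 0.0891, 0.1603]
tcp_rot: [[-0.884, 0.468, -0.001], [0.468, 0.884, 0.0], [0.001, -0.0, -1.0]]
force: [0.9, 0.0, 0.2]
opening: 0.998
grasp_force: 0.0
[0.53301902 0.089071   0.16031383] 152.0998235536177 [-2.36629175e+00  3.08132906e+01  9.89944204e+01  5.99312339e-04
  5.02261990e+01 -6.44665027e+01]
```

```bash
python3 -m handwheel '[[0,0,-0.006,0,0,0.002],[0,0,-0.012,0,0,0.002],[0,0,-0.018,0,0,0.002],[0,0,-0.024,0,0,0.002],[0,0,-0.03,0,0,0.002],[0,0,-0.034,0,0,0.002],[0,0,-0.037,0,0,0.002],[0,0,-0.037,0,0,0.002]]'; python3 -m handwheel '[[0,0,0,0,0,0],[0,0,0,0,0,0],[0,0,0,0,0,0],[0,0,0,0,0,0],[0,0,0,0,0,0],[0,0,0,0,0,0],[0,0,0,0,0,0],[0,0,0,0,0,0]]' -1;python3 -m handwheel '[[0,0,0,0,0,0],[0,0,0,0,0,0],[0,0,0,0,0,0],[0,0,0,0,0,0],[0,0,0,0,0,-0.03],[0,0,0,0,0,-0.06],[0,0,0,0,0,-0.09],[0,0,0,0,0,-0.12]]'
python3 - <<'E'
from h import *
s=bot.read_state();R=s['tcp_rot'];print(s['position'],np.degrees(np.arctan2(R[1,0],R[0,0])),s['moment'],s['force'])
E
```

```text
time_s: 11.75
position: [0.5327, 0.0891, 0.1227]
tcp_rot: [[-0.886, 0.464, -0.002], [0.464, 0.886, 0.0], [0.001, -0.001, -1.0]]
force: [-0.7, -0.2, -0.1]
opening: 1.003
grasp_force: 0.0
time_s: 12.42
position: [0.5332, 0.0891, 0.1236]
tcp_rot: [[-0.886, 0.464, 0.0], [0.464, 0.886, -0.0], [-0.0, 0.0, -1.0]]
force: [0.1, -0.2, -0.4]
opening: 0.479
grasp_force: 0.0
time_s: 13.08
position: [0.5337, 0.0902, 0.1236]
tcp_rot: [[-0.748, 0.664, 0.001], [0.664, 0.748, 0.002], [0.0, 0.002, -1.0]]
force: [1.6, 4.8, -0.6]
opening: 0.134
grasp_force: 29.9
[0.53371351 0.09021603 0.12355327] 138.40286108926813 [ 0.73795427 -0.27645452  0.09026089] [ 1.56838199  4.79112299 -0.55623376]
```

```bash
for i in 1; do python3 -m handwheel '[[0,0,0,0,0,-0.04],[0,0,0,0,0,-0.08],[0,0,0,0,0,-0.12],[0,0,0,0,0,-0.16],[0,0,0,0,0,-0.2],[0,0,0,0,0,-0.24],[0,0,0,0,0,-0.28],[0,0,0,0,0,-0.3]]'; python3 -m handwheel '[[0,0,0,0,0,-0.04],[0,0,0,0,0,-0.08],[0,0,0,0,0,-0.12],[0,0,0,0,0,-0.16],[0,0,0,0,0,-0.2],[0,0,0,0,0,-0.24],[0,0,0,0,0,-0.28],[0,0,0,0,0,-0.3]]';  python3 -m handwheel '[[0,0,0,0,0,-0.04],[0,0,0,0,0,-0.08],[0,0,0,0,0,-0.12],[0,0,0,0,0,-0.16],[0,0,0,0,0,-0.2],[0,0,0,0,0,-0.24],[0,0,0,0,0,-0.28],[0,0,0,0,0,-0.3]]';  python3 -m handwheel '[[0,0,0,0,0,-0.04],[0,0,0,0,0,-0.08],[0,0,0,0,0,-0.12],[0,0,0,0,0,-0.16],[0,0,0,0,0,-0.2],[0,0,0,0,0,-0.24],[0,0,0,0,0,-0.28],[0,0,0,0,0,-0.3]]'; done
python3 - <<'E'
from h import *
s=bot.read_state();R=s['tcp_rot'];print(s['position'],np.degrees(np.arctan2(R[1,0],R[0,0])),s['moment'],s['force'])
E
```

```text
time_s: 13.75
position: [0.5343, 0.0905, 0.1236]
tcp_rot: [[-0.242, 0.97, 0.003], [0.97, 0.242, 0.002], [0.002, 0.003, -1.0]]
force: [2.4, 5.0, -1.9]
opening: 0.134
grasp_force: 29.9
time_s: 14.42
position: [0.535, 0.0905, 0.1236]
tcp_rot: [[0.348, 0.937, 0.004], [0.937, -0.348, 0.002], [0.004, 0.003, -1.0]]
force: [4.5, 5.1, -3.1]
opening: 0.137
grasp_force: 29.9
time_s: 15.08
position: [0.5355, 0.0901, 0.1236]
tcp_rot: [[0.816, 0.578, 0.005], [0.578, -0.816, 0.001], [0.005, 0.002, -1.0]]
force: [3.8, 4.9, -3.7]
opening: 0.137
grasp_force: 30.1
time_s: 15.75
position: [0.5357, 0.0894, 0.1236]
tcp_rot: [[1.0, 0.018, 0.006], [0.018, -1.0, 0.0], [0.006, 0.0, -1.0]]
force: [4.6, 2.1, -4.2]
opening: 0.137
grasp_force: 30.4
[0.53566893 0.08941444 0.12358686] 1.0181287945429358 [ 0.38945724 -0.66369463  0.56723625] [ 4.58313296  2.10041026 -4.19098768]
```

```bash
python3 -m handwheel '[[0,0,0,0,0,0],[0,0,0,0,0,0],[0,0,0,0,0,0],[0,0,0,0,0,0],[0,0,0,0,0,0],[0,0,0.01,0,0,0],[0,0,0.04,0,0,0],[0,0,0.07,0,0,0]]' 1; python3 -m handwheel '[[0,0,0.03,0,0,0.05],[-0.01,-0.02,0.03,0,0,0.1],[-0.02,-0.05,0.03,0,0,0.15],[-0.03,-0.08,0.03,0,0,0.2],[-0.04,-0.11,0.03,0,0,0.25],[-0.05,-0.14,0.03,0,0,0.3],[-0.055,-0.16,0.03,0,0,0.35],[-0.055,-0.17,0.03,0,0,0.39]]'; python3 -m handwheel '[[0,-0.02,0,0,0,0.05],[-0.01,-0.05,0,0,0,0.1],[-0.02,-0.08,0,0,0,0.15],[-0.03,-0.11,0,0,0,0.2],[-0.04,-0.14,0,0,0,0.25],[-0.05,-0.16,0,0,0,0.3],[-0.055,-0.17,0,0,0,0.35],[-0.055,-0.17,0,0,0,0.39]]'
cat > jar.py <<'E'
from h import *
import sys
np.set_printoptions(precision=4,suppress=True)
def blob(W,m,name):
    n,l,st,ce=cv2.connectedComponentsWithStats(m.astype(np.uint8))
    for i in range(1,n):
        if st[i,4]>40:
            P=W[l==i]; (x,y),r=cv2.minEnclosingCircle(P[:,:2].astype(np.float32)*1000); print(name,st[i,4],'centre',np.round([x,y],1),'r',round(r,1),'z',np.median(P[:,2]))
def look(cam,fn=None):
    im,d,K,T=snap(cam,fn); W=cloud(d,K,T); hsv=cv2.cvtColor(im,cv2.COLOR_BGR2HSV); H,S,V=cv2.split(hsv); Z=W[...,2]
    box=(W[...,0]>.3)&(W[...,0]<.75)&(W[...,1]<.45)&(W[...,1]>-.45)
    blob(W,box&(S>120)&(H>22)&(H<35)&(Z>.035)&(Z<.14),'yellow')
    blob(W,box&(S>120)&(H>45)&(H<85)&(Z>.035)&(Z<.14),'green')
    return im,d,K,T,W,Z
if __name__=='__main__':
    im,d,K,T,W,Z=look(sys.argv[1],sys.argv[2] if len(sys.argv)>2 else None)
    m=(np.hypot(W[...,0]-.607,W[...,1]+.098)<.05)&(Z>.066)&(Z<.085); blob(W,m,'pad')
    m=(Z>.068)&(Z<.08)&(abs(W[...,0]-.537)<.045)&(abs(W[...,1]-.2)<.084); P=W[m]
    if len(P)>100: print('carrier',len(P),cv2.minAreaRect(P[:,:2].astype(np.float32)*1000))
    s=bot.read_state();R=s['tcp_rot'];print(s['time_s'],s['position'],'yaw',np.degrees(np.arctan2(R[1,0],R[0,0])),s['opening'],s['force'])
E
python3 jar.py wrist w4.png;python3 jar.py top t4.png
```

```text
time_s: 16.42
position: [0.5319, 0.089, 0.1937]
tcp_rot: [[1.0, 0.019, -0.004], [0.019, -1.0, 0.0], [-0.004, -0.0, -1.0]]
force: [0.6, -0.2, -0.1]
opening: 0.659
grasp_force: 0.0
time_s: 17.08
position: [0.477, -0.0832, 0.2244]
tcp_rot: [[0.696, 0.718, -0.0], [0.718, -0.696, -0.001], [-0.001, 0.0, -1.0]]
force: [-0.6, 0.4, -0.1]
opening: 0.997
grasp_force: 0.0
time_s: 17.75
position: [0.4223, -0.2537, 0.2244]
tcp_rot: [[-0.009, 1.0, 0.001], [1.0, 0.009, -0.002], [-0.002, 0.001, -1.0]]
force: [0.8, 0.5, -0.1]
opening: 1.002
grasp_force: 0.0
yellow 1509 centre [ 421.9 -247.4] r 21.4 z 0.05576970897385375
green 607 centre [446.9 -95.7] r 18.4 z 0.05539457804418252
pad 3149 centre [ 604.1 -100.9] r 34.1 z 0.0711597918504589
17.8 [ 0.4225 -0.2525  0.2243] yaw 90.68123981129048 0.9990224002894912 [-0.9183 -0.3429 -0.1589]
yellow 224 centre [ 421.4 -247.8] r 21.1 z 0.05639910240034268
green 184 centre [446.3 -84.6] r 18.9 z 0.05673275748003814
pad 551 centre [603.5 -97. ] r 33.9 z 0.07213586684948403
carrier 305 ((541.6150512695312, 199.81353759765625), (167.5603790283203, 67.9577865600586), 89.20997619628906)
17.85 [ 0.4227 -0.2516  0.2242] yaw 90.34743089929023 0.9976037948945906 [ 0.1184 -0.2565  0.0548]
```

View pics/t4.png

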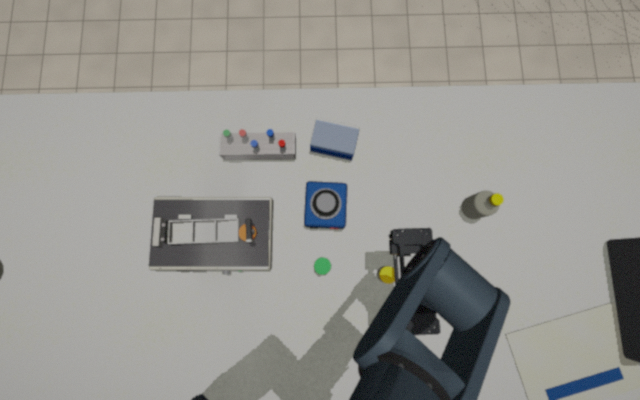

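```bash
python3 -m handwheel '[[-0.001,0.0034,-0.025,0,0,0],[-0.001,0.0034,-0.05,0,0,0],[-0.001,0.0034,-0.075,0,0,0],[-0.001,0.0034,-0.1,0,0,0],[-0.001,0.0034,-0.125,0,0,0],[-0.001,0.0034,-0.15,0,0,0],[-0.001,0.0034,-0.167,0,0,0],[-0.001,0.0034,-0.175,0,0,0]]'; python3 -m handwheel '[[0,0,0,0,0,0],[0,0,0,0,0,0],[0,0,0,0,0,0],[0,0,0,0,0,0],[0,0,0,0,0,0],[0,0,0,0,0,0],[0,0,0,0,0,0],[0,0,0,0,0,0]]' -1;python3 -m handwheel '[[0,0,0,0,0,0],[0,0,0,0,0,0],[0,0,0,0,0,0],[0,0,0.01,0,0,0],[0,0,0.03,0,0,0],[0,0,0.06,0,0,0],[0,0,0.09,0,0,0],[0,0,0.11,0,0,0]]'; python3 jar.py wrist w5.png
```

```text
time_s: 18.52
position: [0.4217, -0.2464, 0.0469]
tcp_rot: [[-0.007, 1.0, -0.002], [1.0, 0.007, 0.002], [0.002, -0.002, -1.0]]
force: [-0.7, 0.4, 0.4]
opening: 1.002
grasp_force: 0.0
time_s: 19.18
position: [0.4223, -0.2477, 0.049]
tcp_rot: [[-0.008, 1.0, 0.001], [1.0, 0.008, -0.001], [-0.001, 0.001, -1.0]]
force: [-0.2, 0.1, 4.6]
opening: 0.495
grasp_force: 30.0
time_s: 19.85
position: [0.4224, -0.2477, 0.1609]
tcp_rot: [[-0.008, 1.0, 0.001], [1.0, 0.008, -0.001], [-0.001, 0.001, -1.0]]
force: [-1.2, -0.4, -0.9]
opening: 0.496
grasp_force: 30.0
green 107 centre [ 447.1 -103.9] r 9.8 z 0.04643601493124727
pad 2510 centre [ 597.9 -116.8] r 26.5 z 0.07101027512247783
19.9 [ 0.4239 -0.2489  0.1637] yaw 90.47566734672125 0.5007180446340542 [0.8529 0.2868 0.9884]
```

```bash
python3 -m handwheel '[[0.02,0.017,0,0,0,0],[0.045,0.037,0,0,0,0],[0.07,0.058,0,0,0,0],[0.1,0.082,0,0,0,0],[0.13,0.107,0,0,0,0],[0.155,0.128,0,0,0,0],[0.172,0.142,0,0,0,0],[0.181,0.15,0,0,0,0]]'; python3 -m handwheel '[[0,0,0,0,0,0],[0,0,0,0,0,0],[0,0,0,0,0,0],[0,0,0,0,0,0],[0,0,0,0,0,0],[0,0,0,0,0,0],[0,0,0,0,0,0],[0,0,0,0,0,0]]'; python3 jar.py wrist w6.png; python3 jar.py top; python3 jar.py side t6.png
```

```text
time_s: 20.57
position: [0.6049, -0.0953, 0.1583]
tcp_rot: [[-0.011, 1.0, 0.001], [1.0, 0.011, 0.0], [0.0, 0.001, -1.0]]
force: [-0.5, -0.1, -0.6]
opening: 0.502
grasp_force: 30.0
time_s: 21.23
position: [0.603, -0.098, 0.1586]
tcp_rot: [[-0.007, 1.0, -0.0], [1.0, 0.007, -0.0], [-0.0, -0.0, -1.0]]
force: [0.4, -0.4, -1.7]
opening: 0.501
grasp_force: 30.0
green 2867 centre [448.2 -84.2] r 21.9 z 0.0556669614407338
pad 3767 centre [604.9 -96. ] r 33.8 z 0.07126026750692435
21.2833 [ 0.603  -0.0978  0.1586] yaw 90.42997084630966 0.4972885568301593 [-0.2539 -0.1029 -1.4434]
carrier 304 ((542.85986328125, 199.59768676757812), (167.56809997558594, 70.46417999267578), 89.19906616210938)
21.3333 [ 0.6031 -0.0977  0.1586] yaw 90.4413907265964 0.49898695120750336 [ 0.631  -0.5447 -1.7035]
green 191 centre [447.5 -81.3] r 21.0 z 0.05588231291339185
pad 366 centre [606.4 -94.5] r 35.1 z 0.07198483080452989
carrier 462 ((539.5138549804688, 199.69056701660156), (58.30161666870117, 167.23126220703125), 0.6957160830497742)
21.3833 [ 0.6031 -0.0976  0.1586] yaw 90.45055807780558 0.49648917220184724 [ 0.0673  0.1958 -0.666 ]
```

View pics/w6.png

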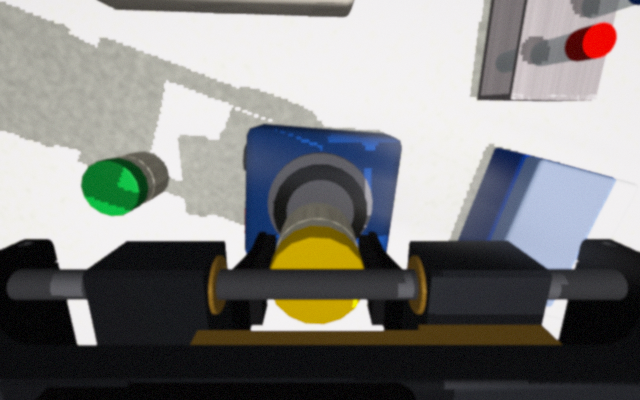

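View pics/t6.png

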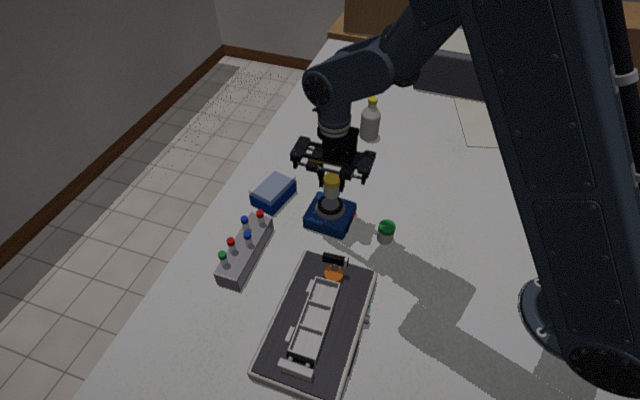

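```bash
python3 -m handwheel '[[0.001,0.001,-0.01,0,0,0],[0.001,0.001,-0.02,0,0,0],[0.001,0.001,-0.03,0,0,0],[0.001,0.001,-0.035,0,0,0],[0.001,0.001,-0.04,0,0,0],[0.001,0.001,-0.043,0,0,0],[0.001,0.001,-0.045,0,0,0],[0.001,0.001,-0.0465,0,0,0]]'; python3 -m handwheel '[[0,0,0,0,0,0],[0,0,0,0,0,0],[0,0,0,0,0,0],[0,0,0,0,0,0],[0,0,0,0,0,0],[0,0,0,0,0,0],[0,0,0,0,0,0],[0,0,0,0,0,0]]'
```

```text
time_s: 22.05
position: [0.6032, -0.0961, 0.1129]
tcp_rot: [[-0.008, 1.0, -0.003], [1.0, 0.008, 0.001], [0.001, -0.003, -1.0]]
force: [-6.1, 1.3, 16.7]
opening: 0.492
grasp_force: 30.0
time_s: 22.72
position: [0.6031, -0.0961, 0.113]
tcp_rot: [[-0.008, 1.0, -0.002], [1.0, 0.008, 0.001], [0.001, -0.002, -1.0]]
force: [-4.5, 0.8, 7.3]
opening: 0.496
grasp_force: 30.0
```

```bash
python3 -m handwheel '[[0,0,-0.001,0,0,0],[0,0,-0.002,0,0,0],[0,0,-0.002,0,0,0],[0,0,-0.002,0,0,0],[0,0,-0.002,0,0,0],[0,0,-0.002,0,0,0],[0,0,-0.002,0,0,0],[0,0,-0.002,0,0,0]]'; python3 -m handwheel '[[0,0,0,0,0,0],[0,0,0,0,0,0],[0,0,0,0,0,0],[0,0,0,0,0,0],[0,0,0,0,0,0],[0,0,0,0,0,0],[0,0,0,0,0,0],[0,0,0,0,0,0]]'; python3 jar.py side
python3 - <<'E'
from h import *
im,d,K,T=snap('side','s7.png');W=cloud(d,K,T)
h=cv2.cvtColor(im,cv2.COLOR_BGR2HSV)
m=(h[...,1]>120)&(h[...,0]>20)&(h[...,0]<36)&(np.hypot(W[...,0]-.604,W[...,1]+.097)<.04)
print(m.sum(),np.nanpercentile(W[m][:,2],[50,80,90,97]))
E
```

```text
time_s: 23.38
position: [0.6031, -0.0961, 0.1129]
tcp_rot: [[-0.008, 1.0, -0.002], [1.0, 0.008, 0.0], [0.0, -0.002, -1.0]]
force: [-7.2, 1.5, 17.3]
opening: 0.492
grasp_force: 30.0
time_s: 24.05
position: [0.6031, -0.0961, 0.1129]
tcp_rot: [[-0.008, 1.0, -0.002], [1.0, 0.008, 0.0], [0.0, -0.002, -1.0]]
force: [-6.5, 1.4, 17.2]
opening: 0.497
grasp_force: 30.0
yellow 201 centre [603.1 -91.2] r 23.6 z 0.11959589957866557
green 188 centre [446.6 -81.2] r 21.5 z 0.056056544652893
pad 79 centre [602.9 -88.1] r 25.2 z 0.07452848414538016
carrier 461 ((539.6500244140625, 199.60308837890625), (58.44327926635742, 166.9203643798828), 0.8909094333648682)
24.1 [ 0.6031 -0.0961  0.1129] yaw 90.48592085334207 0.4987755329983174 [-6.7499  2.2703 17.1134]
220 [0.11969028 0.12145605 0.12222462 0.18923099]
```

```bash
python3 -m handwheel '[[0,0,0,0,0,0],[0,0,0,0,0,0],[0,0,0,0,0,0],[0,0,0,0,0,0],[0,0,0,0,0,0],[0,0,0,0,0,0],[0,0,0,0,0,0],[0,0,0,0,0,0]]'; python3 -m handwheel '[[0,0,0.005,0,0,0],[0,0,0.015,0,0,0],[0,0,0.03,0,0,0],[0,0,0.045,0,0,0],[0,0,0.06,0,0,0],[0,0,0.07,0,0,0],[0,0,0.08,0,0,0],[0,0,0.08,0,0,0]]'; python3 -m handwheel '[[-0.003,0.015,0,0,0,0],[-0.007,0.04,0,0,0,0],[-0.011,0.065,0,0,0,0],[-0.015,0.09,0,0,0,0],[-0.02,0.115,0,0,0,0],[-0.024,0.14,0,0,0,0],[-0.028,0.165,0,0,0,0],[-0.031,0.181,0,0,0,-0.01]]'; python3 -m handwheel '[[-0.003,0.02,0,0,0,-0.01],[-0.007,0.045,0,0,0,-0.01],[-0.011,0.07,0,0,0,-0.01],[-0.015,0.095,0,0,0,-0.01],[-0.02,0.12,0,0,0,-0.01],[-0.024,0.145,0,0,0,-0.01],[-0.028,0.165,0,0,0,-0.01],[-0.031,0.181,0,0,0,-0.01]]';python3 -m handwheel '[[0,0,0,0,0,0],[0,0,0,0,0,0],[0,0,0,0,0,0],[0,0,0,0,0,0],[0,0,0,0,0,0],[0,0,0,0,0,0],[0,0,0,0,0,0],[0,0,0,0,0,0]]';  python3 - <<'E'
from h import *
np.set_printoptions(precision=4,suppress=True)
s=bot.read_state();print(s['time_s'],s['position'])
for cam in ['wrist','side','top']:
    im,d,K,T=snap(cam,'c8%s.png'%cam); W=cloud(d,K,T); Z=W[...,2]
    m=(Z>.069)&(Z<.079)&(abs(W[...,0]-.54)<.034)&(W[...,1]>.118)&(W[...,1]<.2985); P=W[m]
    if len(P)>20: print(cam,len(P),P.min(0),P.max(0),cv2.minAreaRect(P[:,:2].astype(np.float32)*1000))
E
cp pics/c8wrist.png pics/w8.png
```

```text
time_s: 24.82
position: [0.6031, -0.0961, 0.1128]
tcp_rot: [[-0.008, 1.0, -0.002], [1.0, 0.008, 0.0], [0.0, -0.002, -1.0]]
force: [-6.3, 1.2, 17.4]
opening: 0.498
grasp_force: 30.0
time_s: 25.48
position: [0.6056, -0.097, 0.1923]
tcp_rot: [[-0.008, 1.0, 0.005], [1.0, 0.008, -0.002], [-0.002, 0.004, -1.0]]
force: [0.2, 0.1, -1.6]
opening: 0.495
grasp_force: 30.0
time_s: 26.15
position: [0.5711, 0.0877, 0.1888]
tcp_rot: [[0.011, 1.0, -0.003], [1.0, -0.011, 0.001], [0.001, -0.003, -1.0]]
force: [0.2, 0.2, -0.9]
opening: 0.496
grasp_force: 30.0
time_s: 26.82
position: [0.54, 0.2678, 0.1887]
tcp_rot: [[0.031, 1.0, -0.003], [1.0, -0.031, -0.0], [-0.0, -0.003, -1.0]]
force: [0.7, -0.1, -1.0]
opening: 0.5
grasp_force: 30.0
time_s: 27.48
position: [0.5424, 0.265, 0.1901]
tcp_rot: [[0.033, 0.999, 0.0], [0.999, -0.033, 0.0], [0.0, 0.0, -1.0]]
force: [0.6, -0.0, -0.7]
opening: 0.497
grasp_force: 30.0
27.4833 [0.5424 0.265  0.1901]
wrist 977 [0.5092 0.1449 0.069 ] [0.5694 0.2985 0.0758] ((539.2224731445312, 221.3521728515625), (58.181148529052734, 153.74710083007812), 0.7924555540084839)
side 174 [0.5093 0.1187 0.0693] [0.5674 0.2983 0.0776] ((539.2649536132812, 208.73190307617188), (57.819480895996094, 179.55625915527344), 0.8152845501899719)
top 290 [0.5083 0.1182 0.069 ] [0.5681 0.2939 0.0787] ((537.9413452148438, 206.34194946289062), (58.25080871582031, 175.8487091064453), 0.7937901020050049)
```

View pics/c8wrist.png

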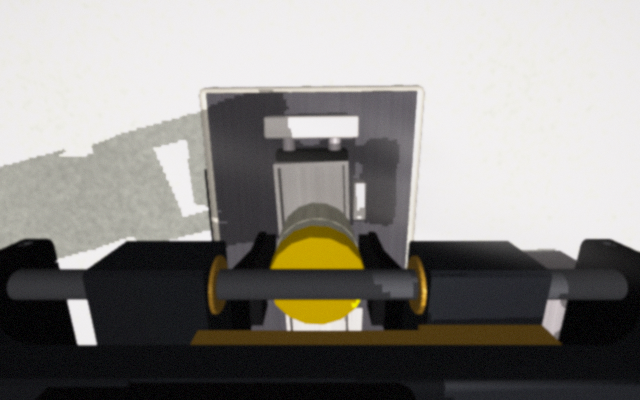

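```bash
python3 -m handwheel '[[-0.004,0.002,-0.01,0,0,0],[-0.004,0.002,-0.02,0,0,0],[-0.004,0.002,-0.03,0,0,0],[-0.004,0.002,-0.035,0,0,0],[-0.004,0.002,-0.04,0,0,0],[-0.004,0.002,-0.043,0,0,0],[-0.004,0.002,-0.045,0,0,0],[-0.004,0.002,-0.045,0,0,0]]';python3 -m handwheel '[[0,0,-0.005,0,0,0],[0,0,-0.01,0,0,0],[0,0,-0.015,0,0,0],[0,0,-0.02,0,0,0],[0,0,-0.025,0,0,0],[0,0,-0.03,0,0,0],[0,0,-0.034,0,0,0],[0,0,-0.034,0,0,0]]'; python3 -m handwheel '[[0,0,-0.002,0,0,0],[0,0,-0.005,0,0,0],[0,0,-0.007,0,0,0],[0,0,-0.009,0,0,0],[0,0,-0.009,0,0,0],[0,0,-0.009,0,0,0],[0,0,-0.009,0,0,0],[0,0,-0.009,0,0,0]]'
```

```text
time_s: 28.3
position: [0.5382, 0.2674, 0.1446]
tcp_rot: [[0.032, 0.999, -0.001], [0.999, -0.032, -0.0], [-0.0, -0.001, -1.0]]
force: [0.4, 0.6, -0.3]
opening: 0.498
grasp_force: 30.0
time_s: 28.97
position: [0.5375, 0.2673, 0.1099]
tcp_rot: [[0.032, 0.999, -0.002], [0.999, -0.032, -0.001], [-0.001, -0.002, -1.0]]
force: [0.4, -0.2, -0.3]
opening: 0.497
grasp_force: 30.0
time_s: 29.63
position: [0.5381, 0.2675, 0.1021]
tcp_rot: [[0.032, 0.999, 0.0], [0.999, -0.032, 0.0], [0.0, 0.0, -1.0]]
force: [0.0, 0.5, -0.9]
opening: 0.496
grasp_force: 30.0
```

```bash
python3 -m handwheel '[[0,0,0,0,0,0],[0,0,0,0,0,0],[0,0,0,0,0,0],[0,0,0,0,0,0],[0,0,0,0,0,0],[0,0,0,0,0,0],[0,0,0.005,0,0,0],[0,0,0.01,0,0,0]]' 1; python3 -m handwheel '[[0,0,0.02,0,0,0],[0,0,0.04,0,0,0],[0,0,0.06,0,0,0],[0,0,0.08,0,0,0],[0,-0.02,0.1,0,0,0],[-0.005,-0.05,0.1,0,0,0],[-0.01,-0.09,0.1,0,0,0],[-0.015,-0.12,0.1,0,0,0]]'; python3 -m handwheel '[[-0.01,-0.025,0,0,0,0],[-0.02,-0.055,0,0,0,0],[-0.03,-0.09,0,0,0,0],[-0.04,-0.125,0,0,0,0],[-0.05,-0.16,0,0,0,0],[-0.06,-0.19,0,0,0,0],[-0.07,-0.21,0,0,0,0],[-0.075,-0.23,0,0,0,0]]'; python3 jar.py top;python3 jar.py side; python3 jar.py wrist
```

```text
time_s: 30.3
position: [0.5379, 0.2674, 0.1121]
tcp_rot: [[0.032, 0.999, -0.001], [0.999, -0.032, -0.0], [-0.0, -0.001, -1.0]]
force: [-0.7, -0.5, 0.1]
opening: 0.969
grasp_force: 0.0
time_s: 30.97
position: [0.5231, 0.1459, 0.2133]
tcp_rot: [[0.031, 1.0, 0.002], [1.0, -0.031, -0.001], [-0.001, 0.002, -1.0]]
force: [0.0, -0.4, 0.2]
opening: 0.998
grasp_force: 0.0
time_s: 31.63
position: [0.4469, -0.0839, 0.2127]
tcp_rot: [[0.033, 0.999, -0.0], [0.999, -0.033, -0.0], [-0.0, -0.0, -1.0]]
force: [0.6, 0.8, -0.4]
opening: 1.003
grasp_force: 0.0
yellow 297 centre [538.1 274.2] r 30.7 z 0.10932935326794702
pad 552 centre [603.3 -96.8] r 33.7 z 0.07214704217044149
carrier 329 ((541.7415161132812, 199.86636352539062), (167.82632446289062, 67.95729064941406), 89.3351058959961)
31.6833 [ 0.4474 -0.0868  0.2127] yaw 88.04325414942447 0.9991440276248393 [-0.0929 -1.452  -0.5642]
yellow 424 centre [540.9 268.7] r 24.4 z 0.1092965810405247
green 186 centre [448.1 -80.4] r 20.2 z 0.05579221965132397
pad 415 centre [604.5 -95.7] r 35.1 z 0.07187241703859204
carrier 439 ((542.5861206054688, 199.95484924316406), (65.9410400390625, 167.6481170654297), 0.21734823286533356)
31.7333 [ 0.4481 -0.0851  0.2128] yaw 87.93111737963746 0.9980745239814006 [-0.4885  0.465  -0.1091]
green 1150 centre [447.8 -83.8] r 20.9 z 0.055803527767868094
pad 4595 centre [604.7 -96. ] r 34.1 z 0.07121804350674832
31.7833 [ 0.4483 -0.0837  0.2127] yaw 87.97707224561391 0.997615938393359 [-0.356  -0.048   0.1062]
```

```bash
python3 -m handwheel '[[0,-0.0008,-0.025,0,0,0],[0,-0.0008,-0.05,0,0,0],[0,-0.0008,-0.075,0,0,0],[0,-0.0008,-0.1,0,0,0],[0,-0.0008,-0.125,0,0,0],[0,-0.0008,-0.145,0,0,0],[0,-0.0008,-0.158,0,0,0],[0,-0.0008,-0.1635,0,0,0]]'; python3 -m handwheel '[[0,0,0,0,0,0],[0,0,0,0,0,0],[0,0,0,0,0,0],[0,0,0,0,0,0],[0,0,0,0,0,0],[0,0,0,0,0,0],[0,0,0,0,0,0],[0,0,0,0,0,0]]' -1;python3 -m handwheel '[[0,0,0,0,0,0],[0,0,0,0,0,0],[0,0,0,0,0,0],[0,0,0.01,0,0,0],[0,0,0.03,0,0,0],[0,0,0.06,0,0,0],[0,0,0.09,0,0,0],[0,0,0.11,0,0,0]]'; python3 -m handwheel '[[0.015,-0.001,0,0,0,0],[0.035,-0.003,0,0,0,0],[0.06,-0.005,0,0,0,0],[0.085,-0.007,0,0,0,0],[0.11,-0.009,0,0,0,0],[0.135,-0.011,0,0,0,0],[0.15,-0.013,0,0,0,0],[0.1565,-0.013,0,0,0,0]]'; python3 -m handwheel '[[0,0,0,0,0,0],[0,0,0,0,0,0],[0,0,0,0,0,0],[0,0,0,0,0,0],[0,0,0,0,0,0],[0,0,0,0,0,0],[0,0,0,0,0,0],[0,0,0,0,0,0]]'
python3 - <<'E'
from h import *
im,d,K,T=snap('side','s9.png');W=cloud(d,K,T)
h=cv2.cvtColor(im,cv2.COLOR_BGR2HSV)
m=(h[...,1]>120)&(h[...,0]>45)&(h[...,0]<85)&(np.hypot(W[...,0]-.604,W[...,1]+.097)<.04)
print(m.sum(),np.nanpercentile(W[m][:,2],[20,50,80,90,97]),bot.read_state()['position'])
E
```

```text
time_s: 32.45
position: [0.4479, -0.082, 0.047]
tcp_rot: [[0.031, 1.0, -0.002], [1.0, -0.031, 0.001], [0.001, -0.002, -1.0]]
force: [0.1, 0.8, 0.2]
opening: 1.001
grasp_force: 0.0
time_s: 33.12
position: [0.4482, -0.0834, 0.0489]
tcp_rot: [[0.032, 0.999, 0.0], [0.999, -0.032, -0.0], [-0.0, 0.0, -1.0]]
force: [0.3, -0.8, 4.6]
opening: 0.499
grasp_force: 30.0
time_s: 33.78
position: [0.4484, -0.0834, 0.1603]
tcp_rot: [[0.032, 0.999, 0.001], [0.999, -0.032, -0.001], [-0.0, 0.001, -1.0]]
force: [0.2, -0.2, -1.7]
opening: 0.499
grasp_force: 30.0
time_s: 34.45
position: [0.607, -0.0968, 0.158]
tcp_rot: [[0.032, 0.999, 0.002], [0.999, -0.032, -0.001], [-0.0, 0.002, -1.0]]
force: [0.1, 0.3, -1.2]
opening: 0.501
grasp_force: 30.0
time_s: 35.12
position: [0.6045, -0.0964, 0.1587]
tcp_rot: [[0.032, 0.999, 0.0], [0.999, -0.032, -0.0], [-0.0, 0.0, -1.0]]
force: [0.7, 0.0, -1.5]
opening: 0.5
grasp_force: 30.0
280 [0.16199423 0.16616449 0.24958576 0.29895939 0.31257176] [ 0.60459432 -0.0963443   0.15868833]
```

```bash
python3 -m handwheel '[[0,0,-0.01,0,0,0],[0,0,-0.02,0,0,0],[0,0,-0.03,0,0,0],[0,0,-0.035,0,0,0],[0,0,-0.04,0,0,0],[0,0,-0.043,0,0,0],[0,0,-0.046,0,0,0],[0,0,-0.0485,0,0,0]]'; python3 -m handwheel '[[0,0,0,0,0,0],[0,0,0,0,0,0],[0,0,0,0,0,0],[0,0,0,0,0,0],[0,0,0,0,0,0],[0,0,0,0,0,0],[0,0,0,0,0,0],[0,0,0,0,0,0]]'; python3 -m handwheel '[[0,0,0,0,0,0],[0,0,0,0,0,0],[0,0,0,0,0,0],[0,0,0,0,0,0],[0,0,0,0,0,0],[0,0,0,0,0,0],[0,0,0,0,0,0],[0,0,0,0,0,0]]'; python3 -m handwheel '[[0,0,0,0,0,0],[0,0,0,0,0,0],[0,0,0,0,0,0],[0,0,0,0,0,0],[0,0,0,0,0,0],[0,0,0,0,0,0],[0,0,0,0,0,0],[0,0,0,0,0,0]]'
python3 - <<'E'
from h import *
im,d,K,T=snap('side','s10.png');W=cloud(d,K,T)
h=cv2.cvtColor(im,cv2.COLOR_BGR2HSV)
m=(h[...,1]>120)&(h[...,0]>45)&(h[...,0]<85)&(np.hypot(W[...,0]-.604,W[...,1]+.097)<.04)
print(m.sum(),np.nanpercentile(W[m][:,2],[20,50,80,90,97]),bot.read_state()['position'])
E
```

```text
time_s: 35.83
position: [0.6037, -0.096, 0.1126]
tcp_rot: [[0.032, 0.999, -0.003], [1.0, -0.032, 0.0], [0.0, -0.003, -1.0]]
force: [-10.5, 2.9, 32.4]
opening: 0.5
grasp_force: 30.0
time_s: 36.5
position: [0.6036, -0.096, 0.1128]
tcp_rot: [[0.032, 1.0, -0.002], [1.0, -0.032, 0.0], [0.0, -0.002, -1.0]]
force: [-7.3, 1.7, 16.2]
opening: 0.495
grasp_force: 30.0
time_s: 37.17
position: [0.6036, -0.096, 0.1128]
tcp_rot: [[0.032, 1.0, -0.002], [1.0, -0.032, 0.0], [0.0, -0.002, -1.0]]
force: [-6.7, 2.4, 16.3]
opening: 0.497
grasp_force: 30.0
time_s: 37.83
position: [0.6036, -0.096, 0.1128]
tcp_rot: [[0.032, 1.0, -0.002], [1.0, -0.032, 0.0], [0.0, -0.002, -1.0]]
force: [-5.9, 1.7, 16.3]
opening: 0.499
grasp_force: 30.0
255 [0.11596769 0.12044076 0.19984033 0.24011097 0.26574352] [ 0.60361537 -0.09597167  0.11280624]
```

Pressed fully for over 2 s. Now to the middle pocket.

```bash
python3 -m handwheel '[[0,0,0.005,0,0,0],[0,0,0.015,0,0,0],[0,0,0.03,0,0,0],[0,0,0.045,0,0,0],[0,0,0.06,0,0,0],[0,0,0.07,0,0,0],[0,0,0.08,0,0,0],[0,0,0.08,0,0,0]]'; python3 -m handwheel '[[-0.003,0.015,0,0,0,0],[-0.007,0.035,0,0,0,0],[-0.011,0.055,0,0,0,0],[-0.016,0.08,0,0,0,0],[-0.021,0.105,0,0,0,0],[-0.026,0.125,0,0,0,0],[-0.03,0.14,0,0,0,0],[-0.033,0.153,0,0,0,0]]'; python3 -m handwheel '[[-0.003,0.015,0,0,0,0],[-0.007,0.035,0,0,0,0],[-0.011,0.055,0,0,0,0],[-0.016,0.08,0,0,0,0],[-0.021,0.105,0,0,0,0],[-0.026,0.125,0,0,0,0],[-0.03,0.14,0,0,0,0],[-0.033,0.153,0,0,0,0]]';python3 -m handwheel '[[0,0,0,0,0,0],[0,0,0,0,0,0],[0,0,0,0,0,0],[0,0,0,0,0,0],[0,0,0,0,0,0],[0,0,0,0,0,0],[0,0,0,0,0,0],[0,0,0,0,0,0]]';  python3 - <<'E'
from h import *
np.set_printoptions(precision=4,suppress=True)
s=bot.read_state();print(s['time_s'],s['position'],s['opening'])
for cam in ['wrist','side','top']:
    im,d,K,T=snap(cam,'c11%s.png'%cam); W=cloud(d,K,T); Z=W[...,2]
    m=(Z>.069)&(Z<.079)&(abs(W[...,0]-.54)<.034)&(W[...,1]>.118)&(W[...,1]<.2985); P=W[m]
    if len(P)>20: print(cam,len(P),P.min(0),P.max(0),cv2.minAreaRect(P[:,:2].astype(np.float32)*1000))
E
```

```text
time_s: 38.55
position: [0.6061, -0.0968, 0.1923]
tcp_rot: [[0.032, 0.999, 0.004], [0.999, -0.032, -0.002], [-0.001, 0.005, -1.0]]
force: [0.6, -0.7, -0.2]
opening: 0.499
grasp_force: 30.0
time_s: 39.22
position: [0.5698, 0.059, 0.1889]
tcp_rot: [[0.031, 1.0, -0.003], [1.0, -0.031, 0.001], [0.001, -0.003, -1.0]]
force: [0.8, 0.5, -0.6]
opening: 0.499
grasp_force: 30.0
time_s: 39.88
position: [0.5373, 0.2114, 0.1893]
tcp_rot: [[0.031, 1.0, -0.002], [1.0, -0.031, -0.0], [-0.0, -0.002, -1.0]]
force: [-0.8, 0.7, -1.0]
opening: 0.497
grasp_force: 30.0
time_s: 40.55
position: [0.5388, 0.2093, 0.1901]
tcp_rot: [[0.033, 0.999, 0.0], [0.999, -0.033, 0.0], [0.0, 0.0, -1.0]]
force: [0.4, 0.5, -1.8]
opening: 0.497
grasp_force: 30.0
40.55 [0.5388 0.2093 0.1901] 0.4973892029235204
wrist 1823 [0.5093 0.1794 0.069 ] [0.5687 0.2985 0.0767] ((538.9521484375, 238.6175079345703), (58.286888122558594, 119.35919189453125), 0.8680729269981384)
side 321 [0.5094 0.1672 0.069 ] [0.5685 0.2984 0.079 ] ((539.229736328125, 233.22328186035156), (58.39130401611328, 131.10018920898438), 0.9233034253120422)
top 186 [0.5093 0.1183 0.069 ] [0.5681 0.227  0.0789] ((538.3386840820312, 172.94140625), (57.98627853393555, 108.9834213256836), 1.0091147422790527)
```

View pics/c11wrist.png

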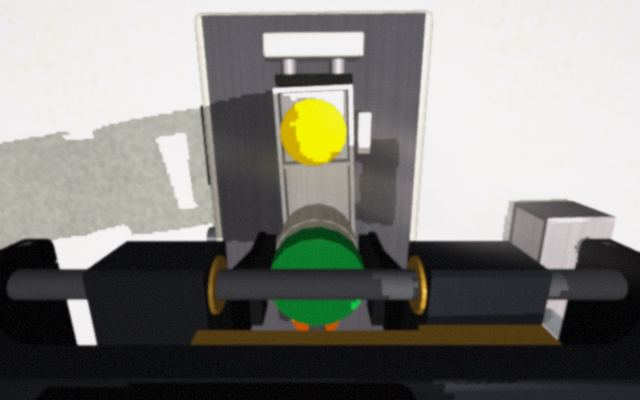

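Yellow jar stands in the far pocket (315,130); green is held over the middle one. Lowering.

```bash
python3 -m handwheel '[[0,0.001,-0.01,0,0,0],[0,0.001,-0.02,0,0,0],[0,0.001,-0.03,0,0,0],[0,0.001,-0.035,0,0,0],[0,0.001,-0.04,0,0,0],[0,0.001,-0.043,0,0,0],[0,0.001,-0.045,0,0,0],[0,0.001,-0.045,0,0,0]]';python3 -m handwheel '[[0,0,-0.005,0,0,0],[0,0,-0.01,0,0,0],[0,0,-0.015,0,0,0],[0,0,-0.02,0,0,0],[0,0,-0.025,0,0,0],[0,0,-0.03,0,0,0],[0,0,-0.034,0,0,0],[0,0,-0.034,0,0,0]]'; python3 -m handwheel '[[0,0,-0.002,0,0,0],[0,0,-0.005,0,0,0],[0,0,-0.007,0,0,0],[0,0,-0.009,0,0,0],[0,0,-0.009,0,0,0],[0,0,-0.009,0,0,0],[0,0,-0.009,0,0,0],[0,0,-0.009,0,0,0]]'
```

```text
time_s: 41.37
position: [0.5385, 0.2107, 0.1446]
tcp_rot: [[0.032, 0.999, -0.001], [0.999, -0.032, -0.0], [-0.0, -0.001, -1.0]]
force: [0.2, 0.1, -0.8]
opening: 0.5
grasp_force: 30.0
time_s: 42.03
position: [0.538, 0.2105, 0.1099]
tcp_rot: [[0.032, 0.999, -0.002], [0.999, -0.032, -0.0], [-0.0, -0.002, -1.0]]
force: [0.7, -0.4, -0.8]
opening: 0.496
grasp_force: 30.0
time_s: 42.7
position: [0.5387, 0.2107, 0.1021]
tcp_rot: [[0.032, 0.999, 0.0], [0.999, -0.032, -0.0], [-0.0, 0.0, -1.0]]
force: [-0.6, -0.6, -1.7]
opening: 0.5
grasp_force: 30.0
```

```bash
python3 -m handwheel '[[0,0,0,0,0,0],[0,0,0,0,0,0],[0,0,0,0,0,0],[0,0,0,0,0,0],[0,0,0,0,0,0],[0,0,0,0,0,0],[0,0,0.005,0,0,0],[0,0,0.01,0,0,0]]' 1; python3 -m handwheel '[[0,0,0.02,0,0,0],[0,0,0.04,0,0,0],[0,0,0.06,0,0,0],[0,0,0.08,0,0,0],[0,-0.02,0.1,0,0,0],[-0.005,-0.05,0.1,0,0,0],[-0.01,-0.09,0.1,0,0,0],[-0.015,-0.12,0.1,0,0,0]]'; python3 -m handwheel '[[0,-0.015,0,0,0,0],[0,-0.03,0,0,0,0],[0,-0.045,0,0,0,0],[0,-0.06,0,0,0,0],[0,-0.075,0,0,0,0],[0,-0.09,0,0,0,0],[0,-0.1,0,0,0,0],[0,-0.1,0,0,0,0]]'; python3 jar.py side f1.png
python3 - <<'E'
from h import *
im,d,K,T=snap('wrist','f2.png'); W=cloud(d,K,T); Z=W[...,2]
im2=cv2.imread('pics/f1.png')[220:400,220:420]; cv2.imwrite('pics/f3.png',cv2.resize(im2,None,fx=3,fy=3))
m=(Z>.112)&(Z<.13)&(np.hypot(W[...,0]-.533,W[...,1]-.089)<.04);P=W[m]
if len(P)>20: print('bar',cv2.minAreaRect(P[:,:2].astype(np.float32)*1000))
im,d,K,T=snap('top'); W=cloud(d,K,T); Z=W[...,2]
for a,b in [(.285,.31),(.31,.34)]:
    m=(Z>.065)&(Z<.09)&(abs(W[...,0]-.54)<.04)&(W[...,1]>a)&(W[...,1]<b);P=W[m]; print('jaw',len(P),len(P) and (P.min(0),P.max(0),P.mean(0)))
m=(Z>.112)&(Z<.13)&(np.hypot(W[...,0]-.533,W[...,1]-.089)<.04);P=W[m]
if len(P)>20: print('bar',cv2.minAreaRect(P[:,:2].astype(np.float32)*1000))
E
```

```text
time_s: 43.37
position: [0.5384, 0.2106, 0.1122]
tcp_rot: [[0.032, 0.999, -0.001], [0.999, -0.032, -0.0], [-0.0, -0.001, -1.0]]
force: [-0.4, 0.1, 0.6]
opening: 0.975
grasp_force: 0.0
time_s: 44.03
position: [0.5237, 0.0891, 0.2133]
tcp_rot: [[0.031, 1.0, 0.002], [1.0, -0.031, -0.001], [-0.001, 0.002, -1.0]]
force: [0.6, 0.2, -0.6]
opening: 0.998
grasp_force: 0.0
time_s: 44.7
position: [0.5241, -0.011, 0.2126]
tcp_rot: [[0.034, 0.999, 0.001], [0.999, -0.034, -0.001], [-0.001, 0.001, -1.0]]
force: [0.5, 0.5, -0.0]
opening: 1.004
grasp_force: 0.0
yellow 431 centre [540.7 267.8] r 24.4 z 0.10937697441519167
green 351 centre [538.5 211.6] r 21.5 z 0.10936426313167025
pad 371 centre [605.3 -95.3] r 34.7 z 0.07189963038700331
carrier 440 ((539.5867919921875, 200.33831787109375), (58.3366813659668, 167.92031860351562), 0.8745005130767822)
44.75 [ 0.5239 -0.0099  0.2124] yaw 88.06079135066366 0.9985147993850627 [-0.9156  0.4855  0.5973]
bar ((534.47998046875, 89.78043365478516), (57.90746307373047, 12.444852828979492), 3.213238000869751)
jaw 97 (array([0.50911912, 0.28578521, 0.06543733]), array([0.56413159, 0.3087029 , 0.07803819]), array([0.53505459, 0.29955268, 0.07385229]))
jaw 257 (array([0.50463256, 0.31041318, 0.06513966]), array([0.57281837, 0.33278754, 0.08393757]), array([0.53764748, 0.32115099, 0.07788749]))
```

View pics/f3.png

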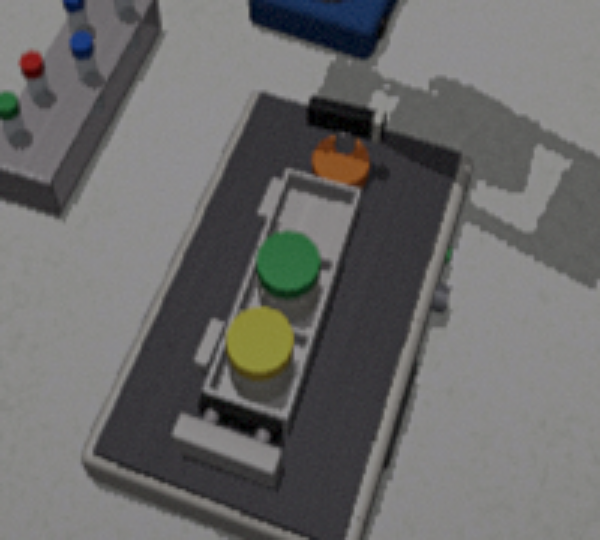

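The crop shows both jars upright in the carrier pockets, the orange lobe bearing on the carrier, and the jaw pushed back. The arm is clear.

```bash
python3 -c "
from rig import bot
print(bot.hand_in())"
```

```text
the job is handed in; nothing more can be done
None
```

The job is handed in, with no verdict shown: the carrier is clamped at about 3.06 rad of knob angle, and the yellow and green jars (the only two present) were each pressed fully down on the pad for 2 s and now stand upright in its pockets.

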